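# Lock the nest plate into the inspection fixture with its cam

## Task

Lock the sliding nest plate into the inspection fixture: turn the red wing anticlockwise to open the cam, slide the plate along its rails until it meets the brass plungers and its headed stud is inside the cam, then turn the wing clockwise until the cam has drawn the plate firmly and squarely against the steel stop. Feel for the moment it goes tight and stop there: never force the stud against the cam. Let go, and leave the other parts on the bench where they are.

Things in the scene. Friction and masses are not known exactly. Their poses are not given: they have to be found in the camera images.
- fixture: Fixed aluminium bed 310 x 130 x 16 mm with two dark guide rails and a blue receiver at one end. Origin on the bench under it; x runs along the rails from the plate to the receiver (the way the plate slides in), z up. In this frame the cam's upright axis is at x 73 mm, y 0; the stud's line is y 0, z 28 mm. Rails 81.4 mm apart, 13 mm high.
- stop: Fixed steel stop at the rails' end, 104 x 7 x 29 mm, in two halves 20 mm apart for the stud. Origin: foot of the face that the plate is drawn against; x as the fixture's. It is shimmed to x 32 to 36.5 mm in the fixture. Two sprung brass plungers stand out of it, tips at x 31 mm, y +-30 mm; together they push 3 N at first, up to 10 N when flush.
- cam (a joint): Turn of cam and wing, rad: 0 is the open stop, growing clockwise from above to 3.0. Below 0.2 the stud's head can pass; beyond, the slot blocks or draws it. The plate goes tight between 1.1 and 2.3, depending on shims and slack. Wing torque is 0.05 to 0.35 N m while free or drawing, then climbs steeply: 0.2 to 0.3 above the drawing torque is snug, 0.5 above is overtight. It stays where left.
- wing (a point): Centre of the red wing on top of the cam, on its axis, 80 mm above the bench: a flat-sided bar 60 long, 10 thick, 34 mm tall, to be pinched across its thickness and turned. The point's x runs along the wing; at joint value 0 it points along the fixture's x. It turns with the wing.
- camlock: The cam: red wing on a steel drum, about 57 mm across, 18 to 41 mm above the bench, with the curved slot that catches the stud's head. Origin on the cam's axis at bench height; turns with the wing.
- plate: Loose aluminium nest plate 120 x 80 x 24 mm, about 0.75 kg, with a dark seal seat fixed on it and a headed stud on its front end. Origin at the centre of its underside; x points to its front end (60 mm ahead), towards the stop. It starts between the rails, 28 to 62 mm short of the stop.
- bar (a point): Middle of the plate's black bow handle: a bar 12 mm thick, 70 mm long across the plate, 59 mm above the plate's underside, 46 mm behind its centre; 29 mm free under it. To be pinched front to back from above. Axes as the plate's.
- head (a point): Centre of the stud's head (an upright barrel 13 mm across, 20 mm tall, on a 7 mm neck), 26 mm ahead of the plate's front end. It is at x 57 mm in the fixture when the plate just touches the plungers.
- sleeve_mid (a point): Bystander: dark upright steel sleeve 58 mm across, 85 mm tall; its centre.
- seal_ring_mid (a point): Bystander: flat steel ring 72 mm across, 16 mm tall; its centre.
- wear_ring_mid (a point): Bystander: flat brass ring 66 mm across, 10 mm tall; its centre.
- cleaner_mid (a point): Bystander: green bottle with red cap, 64 mm across, 170 mm tall; its centre.

How it is judged (in metres and radians):
On the way, in this order (a step that is already met when the one before it is completed fails the run):
1. the cam is turned open (joint below 0.2 rad) (value of joint cam below 0.2 rad), for 0.1 s.
2. the plate is slid in until the stud's head is inside the cam (x of head in the frame of fixture above 0.0553 m), for 0.1 s.
3. the cam holds the plate against the stop with more than 8 N (value of joint cam above 1 rad and contact force between plate and stop above 8 N), for 0.3 s.
At the end, for the whole second after the job is handed in: The cam is turned past 1 rad and by itself holds the plate against the stop with more than 8 N, the plate square to the stop within 0.008 rad and at rest (all of step 3 and angle between the x axis of plate and the x axis of stop, either way round below 0.008 rad and linear speed of plate below 0.01 m/s); the robot touches nothing.
It fails at once if the stud is forced against the cam (over 100 N) (contact force between plate and camlock above 100 N).
It fails at once if a bystander is moved by more than 15 mm (distance of any of sleeve_mid, seal_ring_mid, wear_ring_mid, cleaner_mid from where it was at the start of the episode above 0.015 m).
It also fails if it takes over 72 s, if anything falls off the work surface, if the arm or the gripper's body presses on something with over 40 N, if the wrist force passes 120 N, or if a joint passes its speed limit or range.

## Robot

A 6-joint arm with a two-finger parallel gripper is mounted at the origin on the work surface. World frame = base frame: x ahead of the robot, y to its left, z up, the work surface at z = 0. Lengths are in mm, angles in rad, forces in N, time in s.
With the tool pointing down it reaches from about 275 to 750 mm from the base axis. Payload 10.2 kg.
Tool frame: the origin (TCP) lies at the very end of the fingers, on their centre line; the grasp point (between the pads) lies 19 mm behind it; z points along the fingers, y is the direction in which the jaws open and shut (so a half turn about z gives the same grasp; the last joint's range is limited). The gripper opens to 85 mm and grips with 20 to 120 N. Pads are 22 mm wide; open, the fingers measure 114 mm over their backs; the gripper's body (76 mm by 85 mm) begins 54 mm behind the grasp point. The pads swing forward as they close: fully open they stand 13 mm farther back than shut.
Start: joints at [1.067, 0.313, 1.498, -0, 1.331, -0.223], TCP at [145.503, 504.44, 231.294] pointing down, gripper open.
Joint ranges: [-2.94, 2.94], [-0.97, 2.17], [0.19, 2.56], [-1.23, 4.37], [0.02, 3.11], [-2.88, 2.88]. Speed limits (rad/s): [2.39, 2.39, 3.01, 3.14, 3.14, 3.14].

## Interface

Orientations are given as a unit quaternion [w, x, y, z].
In Python, from rig import sensors, imaging, ctrl gives the robot as it stands.
- The arm moves only by the shell command python3 -m creep 'ROWS' [FORCE]. ROWS is JSON, a list of rows, each an object with "grip": the finger opening in mm, from 0 to 85.4; "linear": the shift along the tool's x, y, z in mm, a list of three; "rot": the turn, a rotation vector about the tool's x, y, z in rad, a list of three. A call has 1 to 12 rows; each row shifts and turns the commanded pose from where the row before left it, along the tool's axes as they then stand; what a row does not reach is not made up. A row lasts 1/12 s, in which the tool goes at most 41.7 mm and 7.16 degrees, less where a joint would pass 70% of its speed; a pose out of reach is approached as far as the arm can. A call with a gripper value outside its range is refused whole. The fingers move at their own pace and stop on an object; FORCE is the grip in N (left out, the last holds). Time passes only in rows, so rows that do not move let the fingers close. It gives the time, the measured TCP pose, the force and the opening at its end, in the units of the state.
- sensors.sense(): the state, without advancing time (a new reading comes with each control period).
- imaging.capture(name): name is "scene" or "top" or "wrist"; returns (picture, depth): 400x640x3 uint8, red, green, blue; 400x640 float32, mm along the optical axis (not along the pixel's ray), 0 where there is no reading.
- imaging.camera_params(name): a dict with "intrinsics" (3x3 intrinsics, pixels), "k1" (the pictures are not rectified: a ray, as slopes to the right and down, at radius r is drawn at 1 + k1 r^2 times it, then the intrinsics apply), "R" (3x3) and "t" (3): a world point X has camera coordinates R X + t. Camera axes: x right, y down, z forward; pixel columns grow to the right and rows downward; lengths in mm; the calibration is good to about 2 mm. A picture is of the moment at which its call begins: read the wrist's pose just before it. camera_params takes no time and is no camera call; for the wrist camera it gives the pose at the moment of the call.
- ctrl.finish_job(): hands the job in, once; it reports no verdict.
The state is a dict: "time_s": time; "joints": joint angles; "dq": joint speeds; "tau": joint torques, N m; "eef_pos": TCP position; "ee_rot": TCP orientation; "force": force on the tool from outside, world axes, zero at the start; "wrist_torque": the same for the moment, N m; "grip_width": opening from 0.0 (shut) to 1.0 (fully open).
Only numpy, scipy, OpenCV 4.12 (cv2) and the standard library are available. Lean on these libraries where they do the work, as an engineer would, in place of code of your own. Each camera call takes 0.05 s, during which the arm holds its last target.

## Working session

There is one attempt and no reset: what is moved stays moved. The work goes in short steps, Python scripts to look and compute and a shell command to move; the robot and the scene stay as the last step left them, time stands still between calls to the robot, and variables do not carry over. Pictures are saved under pics/ and viewed, and the job is handed in when it is done.

```bash
ls; mkdir -p pics
python3 - <<'E'
from rig import sensors, imaging
import cv2
print(sensors.sense())
for n in ("scene","top","wrist"):
    p,d=imaging.capture(n); cv2.imwrite(f"pics/{n}0.png",p[:,:,::-1])
    import numpy as np; np.save(f"pics/{n}0.npy",d)
    print(n,imaging.camera_params(n))
E
```

```text
pics
{'time_s': 0.0, 'joints': array([ 1.06658717e+00,  3.13443800e-01,  1.49843329e+00, -9.42284367e-06,
        1.33102376e+00, -2.23403507e-01]), 'dq': array([ 4.73593384e-04, -2.45856626e-04, -1.22299703e-03, -9.73046997e-06,
       -2.79324740e-03,  5.18012202e-04]), 'tau': array([ 2.80089567e-03, -4.12270331e+01, -2.59735054e+01, -9.84315307e-05,
        4.26843268e-03,  4.63172626e-05]), 'eef_pos': array([145.37904819, 504.19712712, 230.73968332]), 'ee_rot': array([-2.28475447e-04,  1.39940848e-01,  9.90159649e-01, -6.12919056e-04]), 'force': array([-0.67273674, -0.38714181,  0.16079103]), 'wrist_torque': array([-0.02480618, -0.02519729,  0.05654252]), 'grip_width': 1.0001120664546925}
scene {'intrinsics': array([[376.9603878 ,   0.        , 319.90602527],
       [  0.        , 376.9603878 , 201.85508788],
       [  0.        ,   0.        ,   1.        ]]), 'k1': -0.03410803099820696, 'R': array([[-0.74166514,  0.67076786,  0.00181763],
       [ 0.46426204,  0.51528459, -0.72037667],
       [-0.48414211, -0.53343441, -0.69358067]]), 't': array([ 480.41054462, -151.15150774,  990.21603801])}
top {'intrinsics': array([[437.41483656,   0.        , 313.45481196],
       [  0.        , 437.41483656, 187.85924569],
       [  0.        ,   0.        ,   1.        ]]), 'k1': -0.10383646183139528, 'R': array([[ 0.00124636, -0.99995747,  0.00913787],
       [-0.98296431, -0.00290455, -0.1837736 ],
       [ 0.18379233, -0.00875315, -0.98292612]]), 't': array([-66.30149512, 593.6800762 , 742.28895401])}
wrist {'intrinsics': array([[304.23906416,   0.        , 321.20963842],
       [  0.        , 304.23906416, 196.78499692],
       [  0.        ,   0.        ,   1.        ]]), 'k1': -0.025300389377285747, 'R': array([[ 0.27545969,  0.9613119 , -0.00117918],
       [ 0.91237779, -0.26105107,  0.31530794],
       [ 0.30280145, -0.08793048, -0.94898868]]), 't': array([-525.45969662,  -41.91007139,  381.53616361])}
```

View pics/scene0.png

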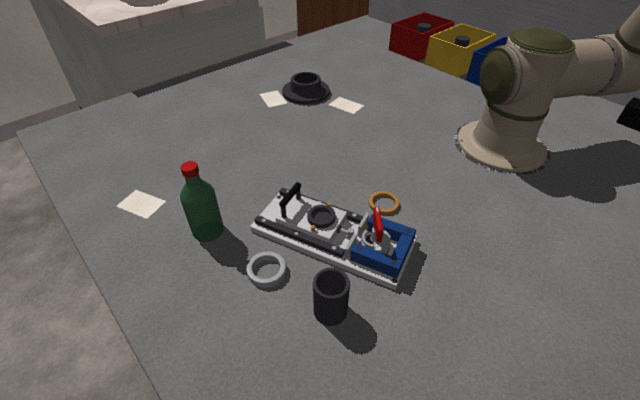

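View pics/top0.png

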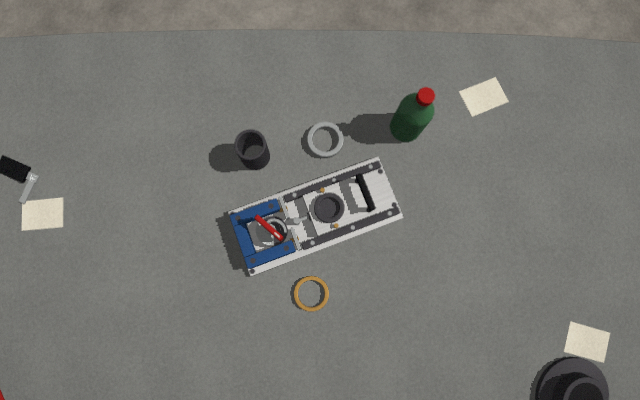

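View pics/wrist0.png

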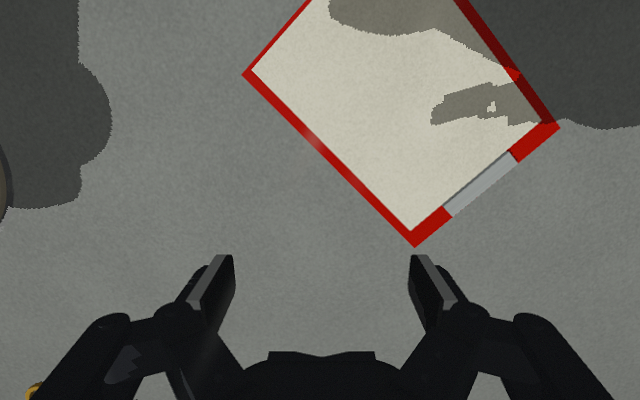

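Top view: fixture spans about (230,158)–(403,276), receiver on the left, red wing around (269,228), handle at (366,193). Enlarging it.

Run:
```python
import cv2,numpy as np
im=cv2.imread("pics/top0.png")
c=im[145:285,220:415]; cv2.imwrite("pics/topc.png",cv2.resize(c,None,fx=4,fy=4,interpolation=cv2.INTER_CUBIC))
im=cv2.imread("pics/scene0.png")
c=im[170:290,245:425]; cv2.imwrite("pics/scenec.png",cv2.resize(c,None,fx=4,fy=4,interpolation=cv2.INTER_CUBIC))
```

```text
(no output)
```

View pics/topc.png

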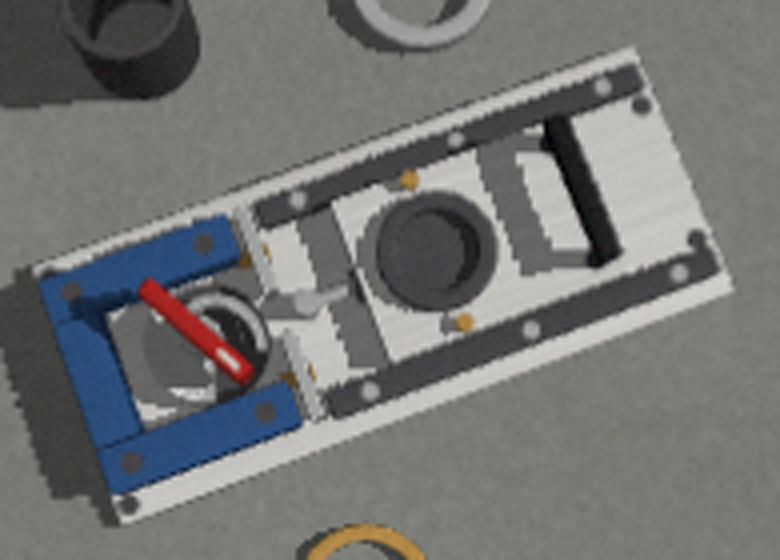

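View pics/scenec.png

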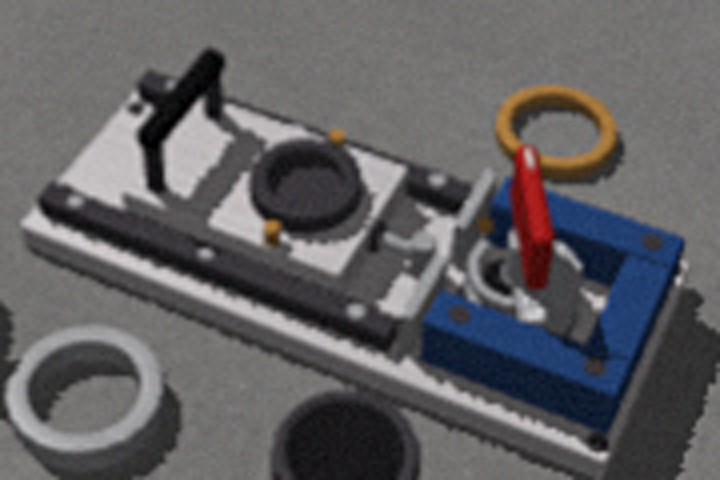

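```bash
cat > h.py <<'E'
import numpy as np, cv2
from rig import imaging
def ray(name,u,v,cp=None):
    cp=cp or imaging.camera_params(name)
    K=cp["intrinsics"];k1=cp["k1"]
    q=cv2.undistortPoints(np.array([[[u,v]]],float),K,np.array([k1,0,0,0.]))[0,0]
    R,t=cp["R"],cp["t"]
    return -R.T@t, R.T@np.array([q[0],q[1],1.])
def onz(name,u,v,z,cp=None):
    c,d=ray(name,u,v,cp); return c+d*(z-c[2])/d[2]
def proj(name,P,cp=None):
    cp=cp or imaging.camera_params(name)
    p=cp["R"]@np.asarray(P,float)+cp["t"]; s=p[:2]/p[2]; s=s*(1+cp["k1"]*(s@s))
    K=cp["intrinsics"]; return np.array([K[0,0]*s[0]+K[0,2],K[1,1]*s[1]+K[1,2]])
E
python3 - <<'E'
from h import *
np.set_printoptions(precision=1,suppress=True)
c=[(33,270),(120,523),(733,292),(635,48)]
P=[onz("top",220+x/4,145+y/4,16) for x,y in c]
for p in P:print(p)
for i in range(4): print(np.linalg.norm(P[i]-P[(i+1)%4]))
P=np.array(P); mid=P.mean(0)
ax=(P[0]+P[1]-P[2]-P[3])[:2]; ax/=np.linalg.norm(ax); print("mid",mid,"yaw",np.arctan2(ax[1],ax[0]))
d=np.load("pics/top0.npy")
print("cam",ray("top",0,0)[0])
for x,y in [(148,285),(200,328),(245,365),(585,190),(555,125),(605,258),(300,290)]:
    u,v=220+x/4,145+y/4
    c0,r=ray("top",u,v); print((x,y),c0+r*d[int(round(v)),int(round(u))])
# rail screws / bed corners via scene
sc=[(26,222),(600,470),(685,262),(140,88)]
for x,y in sc: print("scene",onz("scene",245+x/4,170+y/4,16))
E
```

```text
[553.1  96.4  16. ]
[435.   52.1  16. ]
[ 543.3 -236.4   16. ]
[ 662.7 -192.6   16. ]
126.13103203316115
308.155828823179
127.20308206122787
309.09713625363827
mid [548.5 -70.1  16. ] yaw 1.9317398261717895
cam [447.2 -58.1 839.3]
(148, 285) [536.9  32.1  93. ]
(200, 328) [518.6   9.5  92.5]
(245, 365) [502.7 -10.1  94.8]
(585, 190) [ 580.7 -157.8   82.7]
(555, 125) [ 610.4 -145.3   80.4]
(605, 258) [ 551.2 -166.7   77.7]
(300, 290) [541.4 -31.3  38.5]
scene [ 662.8 -189.    16. ]
scene [561.3  99.4  16. ]
scene [437.4  50.2  16. ]
scene [ 558.6 -229.8   16. ]
```

Wing is at about (519, 10) with joint about 1.04. The fixture's x axis points at 1.93 rad in the world and the bar is at about (581, −157). I'll move over the wing for a wrist look.

```bash
python3 -m creep '[{"grip":50,"linear":[-33,-24.7,2],"rot":[0,0,0]},{"grip":50,"linear":[-33,-24.7,2],"rot":[0,0,0]},{"grip":50,"linear":[-33,-24.7,2],"rot":[0,0,0]},{"grip":50,"linear":[-33,-24.7,2],"rot":[0,0,0]},{"grip":50,"linear":[-33,-24.7,2],"rot":[0,0,0]},{"grip":50,"linear":[-33,-24.7,2],"rot":[0,0,0]},{"grip":50,"linear":[-33,-24.7,2],"rot":[0,0,0]},{"grip":50,"linear":[-33,-24.7,2],"rot":[0,0,0]},{"grip":50,"linear":[-33,-24.7,2],"rot":[0,0,0]},{"grip":50,"linear":[-33,-24.7,2],"rot":[0,0,0]},{"grip":50,"linear":[-33,-24.7,2],"rot":[0,0,0]},{"grip":50,"linear":[-33,-24.7,2],"rot":[0,0,0]}]' 30
python3 -m creep '[{"grip":50,"linear":[-33,-24.7,2],"rot":[0,0,0]},{"grip":50,"linear":[-33,-24.7,2],"rot":[0,0,0]},{"grip":50,"linear":[-33,-24.7,2],"rot":[0,0,0]},{"grip":50,"linear":[0,0,0],"rot":[0,0,0.123]},{"grip":50,"linear":[0,0,0],"rot":[0,0,0.123]},{"grip":50,"linear":[0,0,0],"rot":[0,0,0.123]},{"grip":50,"linear":[0,0,0],"rot":[0,0,0.123]},{"grip":50,"linear":[0,0,0],"rot":[0,0,0.123]},{"grip":50,"linear":[0,0,0],"rot":[0,0,0.123]},{"grip":50,"linear":[0,0,0],"rot":[0,0,0.123]},{"grip":50,"linear":[0,0,0],"rot":[0,0,0.123]},{"grip":50,"linear":[0,0,0],"rot":[0,0,0.123]}]'
python3 -m creep '[{"grip":50,"linear":[0,0,0],"rot":[0,0,0.123]},{"grip":50,"linear":[0,0,0],"rot":[0,0,0.123]},{"grip":50,"linear":[0,0,0],"rot":[0,0,0.123]},{"grip":50,"linear":[0,0,0],"rot":[0,0,0.123]},{"grip":50,"linear":[0,0,0],"rot":[0,0,0.123]},{"grip":50,"linear":[0,0,0],"rot":[0,0,0.123]},{"grip":50,"linear":[0,0,0],"rot":[0,0,0.123]},{"grip":50,"linear":[0,0,0],"rot":[0,0,0]},{"grip":50,"linear":[0,0,0],"rot":[0,0,0]}]'
python3 - <<'E'
from h import *
from rig import sensors
import pickle
s=sensors.sense();print(s)
cp=imaging.camera_params("wrist"); p,d=imaging.capture("wrist")
cv2.imwrite("pics/w1.png",p[:,:,::-1]); np.save("pics/w1.npy",d); pickle.dump(cp,open("pics/w1.pkl","wb"))
print(-cp["R"].T@cp["t"])
E
```

```text
time_s: 1.15
eef_pos: [444.6, 107.9, 207.2]
ee_rot: [-0.0, 0.14, 0.99, 0.0]
force: [0.5, 1.3, 0.5]
grip_width: 0.585
time_s: 2.15
eef_pos: [518.3, 11.3, 201.1]
ee_rot: [-0.0, 0.642, 0.767, -0.0]
force: [0.2, 0.1, -0.1]
grip_width: 0.588
time_s: 2.9
eef_pos: [518.4, 11.3, 201.1]
ee_rot: [-0.0, 0.901, 0.433, -0.0]
force: [-0.6, 0.2, -1.1]
grip_width: 0.588
{'time_s': 2.9, 'joints': array([-2.04457662e-01,  3.24221005e-01,  1.56343524e+00, -2.85266888e-05,
        1.25436968e+00,  4.69833942e-01]), 'dq': array([ 0.00086594, -0.00187348, -0.00034662, -0.00206134,  0.00127476,
       -0.02254221]), 'tau': array([-1.42002787e-03, -4.09647524e+01, -2.52060074e+01,  6.42133946e-04,
        1.64419816e-03,  4.40776208e-01]), 'eef_pos': array([518.35758326,  11.28275744, 201.11967743]), 'ee_rot': array([-1.20804238e-04,  9.01203943e-01,  4.33395207e-01, -1.80336857e-04]), 'force': array([-0.57300599,  0.15299583, -1.12925337]), 'wrist_torque': array([-0.01463094,  0.05162402,  0.01088205]), 'grip_width': 0.5881531620690665}
[568.52086954  75.37307203 344.8900292 ]
```

View pics/w1.png

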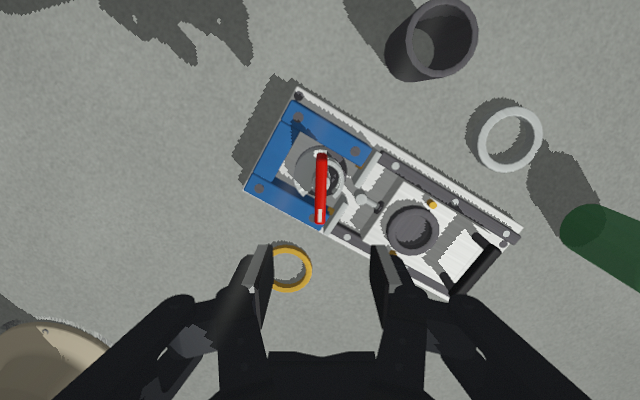

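Run:
```python
import cv2
im=cv2.imread("pics/w1.png")
cv2.imwrite("pics/w1c.png",cv2.resize(im[120:250,240:400],None,fx=4.5,fy=4.5,interpolation=cv2.INTER_CUBIC))
```

```text
(no output)
```

View pics/w1c.png

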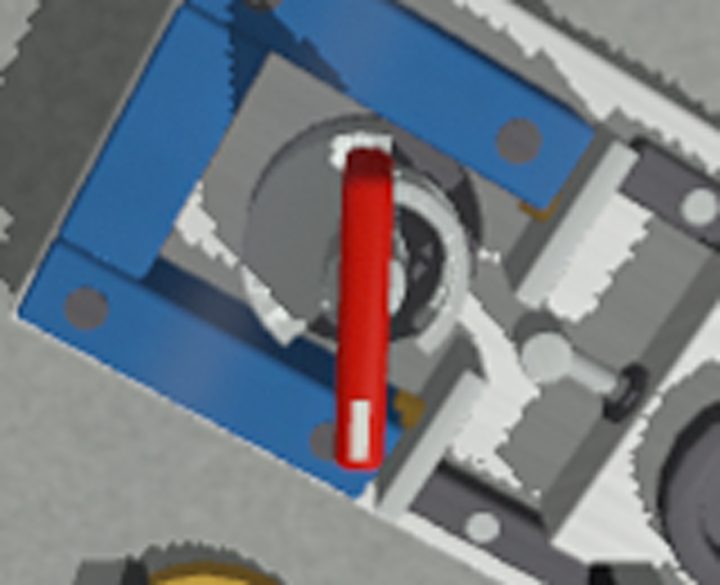

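Run:
```python
from h import *
import pickle
np.set_printoptions(precision=1,suppress=True)
cp=pickle.load(open("pics/w1.pkl","rb")); d=np.load("pics/w1.npy")
f=lambda x,y,z:onz("wrist",240+x/4.5-.4,120+y/4.5-.4,z,cp)
W=np.array([f(*q,97) for q in [(346,178),(392,180),(382,466),(337,463)]])
print(W,W.mean(0)); a=(W[0]+W[1]-W[2]-W[3])/2; print(np.linalg.norm(a),np.arctan2(a[1],a[0]))
print("drum",f(364,232,41))
h=f(548,355,38); print("head",h)
for x,y in [(368,250),(365,350),(362,440),(548,355),(150,220),(560,160)]:
    u,v=240+x/4.5-.4,120+y/4.5-.4; c,r=ray("wrist",u,v,cp); print((x,y),c+r*d[int(round(v)),int(round(u))])
# bed corners at w1 full pic, z16
for u,v in [(296,87),(244,190),(523,233)]: print(onz("wrist",u,v,16,cp))
# bar ends in full pic, z=16+65
for u,v in [(480,237),(455,290)]: print("bar",onz("wrist",u,v,81,cp))
```

```text
[[534.8  39.   97. ]
 [541.2  33.5  97. ]
 [504.4 -10.   97. ]
 [497.9  -4.   97. ]] [519.6  14.6  97. ]
56.78220758961951 0.8657832886562336
drum [522.6  18.5  41. ]
head [537.6 -32.5  38. ]
(368, 250) [529.5  25.9  97. ]
(365, 350) [516.8  10.8  96.9]
(362, 440) [504.9  -3.1  97.6]
(548, 355) [537.7 -32.1  39. ]
(150, 220) [488.   51.5  47.2]
(560, 160) [567.2   5.8  48.2]
[554.2  98.3  16. ]
[437.5  50.8  16. ]
[ 661.8 -196.9   16. ]
bar [ 608.4 -120.4   81. ]
bar [ 558.7 -157.5   81. ]
```

Wrist view: wing top runs from about (322,160) to (320,223), and its depth of 97 mm matches. Centre is (519.5, 14) with angle about 0.87. I'll descend part way and check it against the fingers.

```bash
python3 -m creep '[{"grip":50,"linear":[2,-1,30],"rot":[0,0,0.02]},{"grip":50,"linear":[0,0,30],"rot":[0,0,0]},{"grip":50,"linear":[0,0,30],"rot":[0,0,0]},{"grip":50,"linear":[0,0,0],"rot":[0,0,0]},{"grip":50,"linear":[0,0,0],"rot":[0,0,0]}]'
python3 - <<'E'
from h import *
from rig import sensors
import pickle
s=sensors.sense();print(s["eef_pos"])
cp=imaging.camera_params("wrist"); p,d=imaging.capture("wrist")
cv2.imwrite("pics/w2.png",p[:,:,::-1]); np.save("pics/w2.npy",d); pickle.dump(cp,open("pics/w2.pkl","wb"))
E
```

```text
time_s: 3.37
eef_pos: [518.6, 13.5, 111.1]
ee_rot: [-0.001, 0.906, 0.424, -0.001]
force: [0.5, -0.3, 0.8]
grip_width: 0.588
[518.56970821  13.52128223 111.08427528]
```

View pics/w2.png

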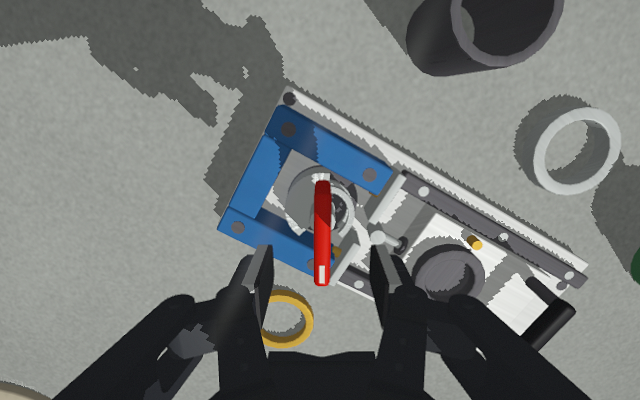

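Run:
```python
import cv2
im=cv2.imread("pics/w2.png")
cv2.imwrite("pics/w2c.png",cv2.resize(im[165:295,260:400],None,fx=4.5,fy=4.5,interpolation=cv2.INTER_CUBIC))
```

```text
(no output)
```

View pics/w2c.png

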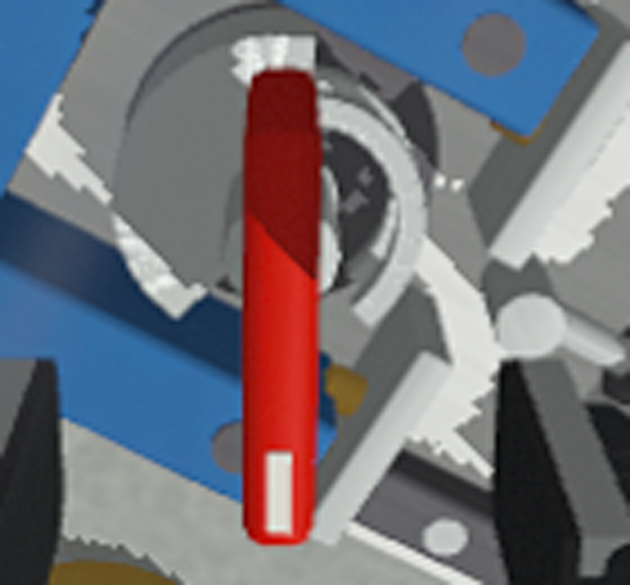

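Run:
```python
from h import *
import pickle
np.set_printoptions(precision=1,suppress=True)
cp=pickle.load(open("pics/w2.pkl","rb"))
f=lambda x,y,z:onz("wrist",260+x/4.5-.4,165+y/4.5-.4,z,cp)
W=np.array([f(*q,97) for q in [(246,132),(320,132),(313,543),(244,543)]])
print(W,W.mean(0)); a=(W[0]+W[1]-W[2]-W[3])/2; print(np.linalg.norm(a),np.arctan2(a[1],a[0]))
print("head",f(532,325,38))
print("drum pivot hub z~52", f(280,240,55))
```

```text
[[534.8  39.9  97. ]
 [541.7  34.2  97. ]
 [504.2 -10.3  97. ]
 [497.1  -4.4  97. ]] [519.4  14.8  97. ]
58.189733343652925 0.8674344812410001
head [537.1 -32.8  38. ]
drum pivot hub z~52 [518.   13.1  55. ]
```

```bash
python3 -m creep '[{"grip":50,"linear":[1.5,-0.2,16],"rot":[0,0,0.01]},{"grip":50,"linear":[0,0,16],"rot":[0,0,0]},{"grip":50,"linear":[0,0,15],"rot":[0,0,0]},{"grip":30,"linear":[0,0,0],"rot":[0,0,0]},{"grip":20,"linear":[0,0,0],"rot":[0,0,0]},{"grip":14,"linear":[0,0,0],"rot":[0,0,0]},{"grip":14,"linear":[0,0,0],"rot":[0,0,0]}]' 40
python3 -m creep '[{"grip":0,"linear":[0,0,0],"rot":[0,0,0]},{"grip":0,"linear":[0,0,0],"rot":[0,0,0]},{"grip":0,"linear":[0,0,0],"rot":[0,0,0]},{"grip":0,"linear":[0,0,0],"rot":[0,0,0]}]' 70
python3 -c "
from rig import sensors;s=sensors.sense();print(s['force'],s['wrist_torque'],s['eef_pos'])"
```

```text
time_s: 4.0
eef_pos: [520.7, 14.6, 65.9]
ee_rot: [0.001, 0.908, 0.418, 0.001]
force: [-0.1, 0.3, -0.4]
grip_width: 0.163
time_s: 4.33
eef_pos: [520.2, 14.8, 65.9]
ee_rot: [0.0, 0.908, 0.418, 0.001]
force: [-2.8, 1.4, 7.6]
grip_width: 0.106
[-2.80746243  1.40588442  7.57761919] [0.26029919 0.47255816 0.00983831] [520.23979564  14.82313095  65.878427  ]
```

```bash
python3 -m creep '[{"grip":0,"linear":[0,0,0],"rot":[0,0,-0.08]},{"grip":0,"linear":[0,0,0],"rot":[0,0,-0.08]},{"grip":0,"linear":[0,0,0],"rot":[0,0,-0.08]},{"grip":0,"linear":[0,0,0],"rot":[0,0,-0.08]}]' 
python3 -c "
from rig import sensors;s=sensors.sense();print(s['force'],s['wrist_torque'],s['eef_pos'])"
```

```text
time_s: 4.67
eef_pos: [519.7, 15.2, 65.9]
ee_rot: [-0.0, 0.829, 0.559, 0.0]
force: [-6.5, 2.9, 11.6]
grip_width: 0.107
[-6.52860622  2.92993727 11.63020881] [ 0.47203618  0.96935858 -0.26107555] [519.72573317  15.16708759  65.8571182 ]
```

```bash
python3 -m creep '[{"grip":0,"linear":[0,-0.8,-0.6],"rot":[0,0,0]},{"grip":0,"linear":[0,0,0],"rot":[0,0,-0.08]},{"grip":0,"linear":[0,0,0],"rot":[0,0,-0.08]},{"grip":0,"linear":[0,0,0],"rot":[0,0,-0.08]}]' 
python3 -c "
from rig import sensors;s=sensors.sense();print(s['force'],s['wrist_torque'],s['eef_pos'])"
```

```text
time_s: 5.0
eef_pos: [519.2, 15.3, 65.9]
ee_rot: [0.0, 0.757, 0.654, 0.001]
force: [-2.3, 2.2, 4.7]
grip_width: 0.109
[-2.33958936  2.24978804  4.74848581] [ 0.38449269  0.40990655 -0.32291514] [519.24942259  15.31442545  65.89381355]
```

```bash
python3 -m creep '[{"grip":0,"linear":[0.2,-0.3,-0.3],"rot":[0,0,-0.08]},{"grip":0,"linear":[0,0,0],"rot":[0,0,-0.08]},{"grip":0,"linear":[0,0,0],"rot":[0,0,-0.08]},{"grip":0,"linear":[0,0,0],"rot":[0,0,-0.08]},{"grip":0,"linear":[0,0,0],"rot":[0,0,-0.06]},{"grip":0,"linear":[0,0,0],"rot":[0,0,-0.04]},{"grip":0,"linear":[0,0,0],"rot":[0,0,0]},{"grip":0,"linear":[0,0,0],"rot":[0,0,0]}]' 
python3 -c "
from rig import sensors;s=sensors.sense();print(s['force'],s['wrist_torque'],s['eef_pos'])
import numpy as np;q=s['ee_rot'];print(2*np.arctan2(q[2],q[1])-np.pi/2)"
```

```text
time_s: 5.67
eef_pos: [518.4, 15.3, 65.9]
ee_rot: [-0.0, 0.605, 0.796, -0.0]
force: [-5.3, 0.2, 5.7]
grip_width: 0.11
[-5.26892906  0.16799044  5.68677891] [0.05437813 0.78798456 0.24541973] [518.42024182  15.25268881  65.88106893]
0.27067716081021587
```

```bash
python3 -m creep '[{"grip":0,"linear":[0.3,-0.5,-0.3],"rot":[0,0,-0.03]},{"grip":0,"linear":[0,0,0],"rot":[0,0,-0.03]},{"grip":0,"linear":[0,0,0],"rot":[0,0,0]}]' 
python3 -c "
from rig import sensors;s=sensors.sense();print(s['force'],s['wrist_torque'],s['eef_pos'])
import numpy as np;q=s['ee_rot'];print(2*np.arctan2(q[2],q[1])-np.pi/2)"
```

```text
time_s: 5.92
eef_pos: [518.3, 15.2, 65.9]
ee_rot: [0.0, 0.581, 0.814, 0.0]
force: [-3.2, -0.9, 2.7]
grip_width: 0.107
[-3.23442428 -0.88979544  2.7334723 ] [-0.13255968  0.3254332  -0.01922356] [518.32546112  15.22776678  65.91371735]
0.3309979994985375
```

```bash
python3 -m creep '[{"grip":40,"linear":[0,0,0],"rot":[0,0,0]},{"grip":40,"linear":[0,0,0],"rot":[0,0,0]},{"grip":40,"linear":[0,0,0],"rot":[0,0,0]},{"grip":40,"linear":[0,0,30],"rot":[0,0,0]},{"grip":40,"linear":[0,0,0],"rot":[0,0,0]}]' | head -0
python3 -c "
from rig import sensors;s=sensors.sense();print(s['force'],s['wrist_torque'],s['eef_pos'],s['grip_width'])"
```

```text
[-0.82663726 -3.18098084 18.97505263] [-0.53639548 -0.38691371 -0.04523827] [521.20702159  14.62520474  37.49961353] 0.4668139903682684Exception ignored on flushing sys.stdout:
BrokenPipeError: [Errno 32] Broken pipe
```

I typed the wrong sign and went 30 mm down instead of up, with light contact of 19 N. Backing straight up now.

```bash
python3 -m creep '[{"grip":40,"linear":[0,0,-20],"rot":[0,0,0]},{"grip":40,"linear":[0,0,-30],"rot":[0,0,0]},{"grip":40,"linear":[0,0,-40],"rot":[0,0,0]},{"grip":40,"linear":[0,0,-40],"rot":[0,0,0]},{"grip":40,"linear":[0,0,0],"rot":[0,0,0]}]'
python3 - <<'E'
from h import *
from rig import sensors
import pickle
s=sensors.sense();print(s["eef_pos"],s["force"])
cp=imaging.camera_params("wrist"); p,d=imaging.capture("wrist")
cv2.imwrite("pics/w3.png",p[:,:,::-1]); np.save("pics/w3.npy",d); pickle.dump(cp,open("pics/w3.pkl","wb"))
E
```

```text
time_s: 6.75
eef_pos: [521.3, 15.0, 172.9]
ee_rot: [0.006, 0.581, 0.814, 0.003]
force: [0.2, 0.0, 1.0]
grip_width: 0.468
[521.27647641  15.01431178 172.89347001] [0.192292   0.023734   1.02646568]
```

View pics/w3.png

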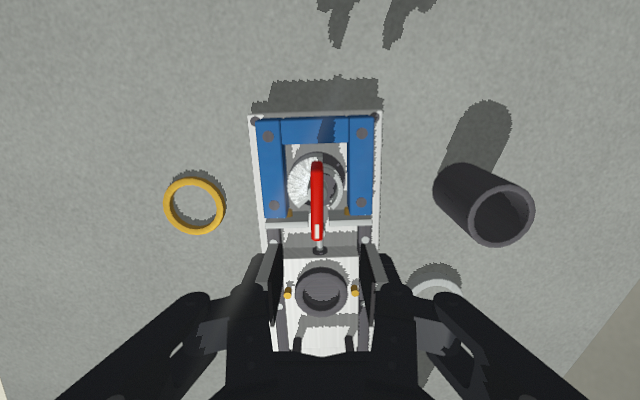

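Run:
```python
import numpy as np
from scipy.spatial.transform import Rotation as R
from rig import sensors
q=sensors.sense()["ee_rot"]; r=R.from_quat([q[1],q[2],q[3],q[0]])
phi=-1.212; y=np.array([np.cos(phi),np.sin(phi),0]); z=np.array([0,0,-1]); x=np.cross(y,z)
d=R.from_matrix(np.c_[x,y,z])
print((r.inv()*d).as_rotvec())
# tilt-only correction
n=r.as_matrix()[:,2]; print(n, r.inv().apply(np.cross(n,z)))
from h import *
for a in [(555,120),(605,262),(580,191)]: print(onz("top",220+a[0]/4,145+a[1]/4,81))
```

```text
[ 0.00876885 -0.00222717  1.54352958]
[ 0.00802596 -0.00155607 -0.99996658] [7.08238862e-03 4.08377048e-03 7.41439651e-22]
[ 612.50681699 -145.3112011    81.        ]
[ 548.9478086  -166.17809592   81.        ]
[ 580.50612915 -155.80016603   81.        ]
```

```bash
python3 -m creep '[{"grip":40,"linear":[0,0,0],"rot":[0.007,0.004,0]},{"grip":40,"linear":[-36.5,0,4],"rot":[0,0,0]},{"grip":40,"linear":[-36.5,0,4],"rot":[0,0,0]},{"grip":40,"linear":[-36.5,0,4],"rot":[0,0,0]},{"grip":40,"linear":[-36.5,0,4],"rot":[0,0,0]},{"grip":40,"linear":[-36.5,0,4],"rot":[0,0,0]},{"grip":40,"linear":[0,0,0],"rot":[0,0,0.12]},{"grip":40,"linear":[0,0,0],"rot":[0,0,0.12]},{"grip":40,"linear":[0,0,0],"rot":[0,0,0.12]},{"grip":40,"linear":[0,0,0],"rot":[0,0,0.12]},{"grip":40,"linear":[0,0,0],"rot":[0,0,0.12]},{"grip":40,"linear":[0,0,0],"rot":[0,0,0.12]}]'
python3 -m creep '[{"grip":40,"linear":[0,0,0],"rot":[0,0,0.12]},{"grip":40,"linear":[0,0,0],"rot":[0,0,0.12]},{"grip":40,"linear":[0,0,0],"rot":[0,0,0.12]},{"grip":40,"linear":[0,0,0],"rot":[0,0,0.12]},{"grip":40,"linear":[0,0,0],"rot":[0,0,0.12]},{"grip":40,"linear":[0,0,0],"rot":[0,0,0.12]},{"grip":40,"linear":[0,0,0],"rot":[0,0,0.10]},{"grip":40,"linear":[0,0,0],"rot":[0,0,0]}]'
python3 - <<'E'
from h import *
from rig import sensors
import pickle
s=sensors.sense();print(s["eef_pos"],s["force"],s["joints"])
cp=imaging.camera_params("wrist"); p,d=imaging.capture("wrist")
cv2.imwrite("pics/w4.png",p[:,:,::-1]); np.save("pics/w4.npy",d); pickle.dump(cp,open("pics/w4.pkl","wb"))
E
```

```text
time_s: 7.8
eef_pos: [576.8, -156.8, 142.5]
ee_rot: [-0.005, 0.832, 0.555, -0.004]
force: [0.1, -0.8, 1.1]
grip_width: 0.469
time_s: 8.47
eef_pos: [576.8, -156.8, 142.7]
ee_rot: [-0.003, 0.984, 0.179, -0.005]
force: [0.3, -0.3, -0.9]
grip_width: 0.465
[ 576.82413831 -156.77848407  142.70369032] [ 0.27283894 -0.31916171 -0.92518536] [-0.46024261  0.55442779  1.37619656 -0.00233153  1.22246345  0.75239957]
```

View pics/w4.png

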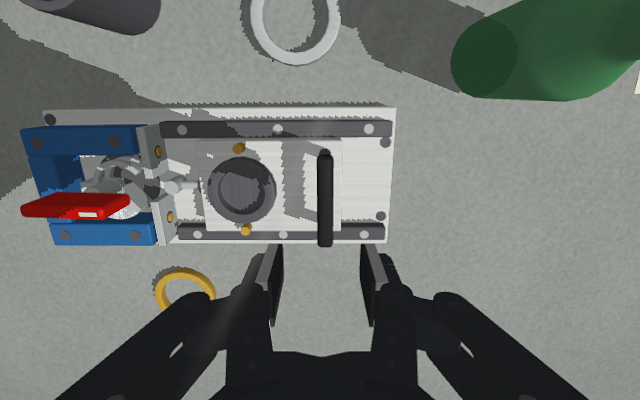

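Run:
```python
from h import *
import pickle
from rig import sensors
np.set_printoptions(precision=2,suppress=True)
cp=pickle.load(open("pics/w4.pkl","rb")); im=cv2.imread("pics/w4.png"); d=np.load("pics/w4.npy")
f=lambda u,v,z:onz("wrist",u,v,z,cp)
for a in [(325,152),(324.5,246),(325,200)]:
    print(f(*a,81)); c,r=ray("wrist",*a,cp); print("   d",c+r*d[int(a[1]),int(a[0])])
s=sensors.sense();q=s["ee_rot"];from scipy.spatial.transform import Rotation as R
r=R.from_quat([q[1],q[2],q[3],q[0]]);print(r.as_matrix())
n=r.as_matrix()[:,2];print(r.inv().apply(np.cross(n,[0,0,-1])))
cv2.imwrite("pics/w4c.png",cv2.resize(im[95:275,10:410],None,fx=2,fy=2,interpolation=cv2.INTER_CUBIC))
```

```text
[ 618.86 -142.44   81.  ]
   d [ 615.65 -143.78   62.14]
[ 552.21 -167.49   81.  ]
   d [ 552.41 -167.41   81.41]
[ 586.66 -154.73   81.  ]
   d [ 586.94 -154.62   81.87]
[[ 0.93  0.36 -0.01]
 [ 0.36 -0.93  0.  ]
 [-0.01 -0.01 -1.  ]]
[-0.01  0.01 -0.  ]
```

View pics/w4c.png

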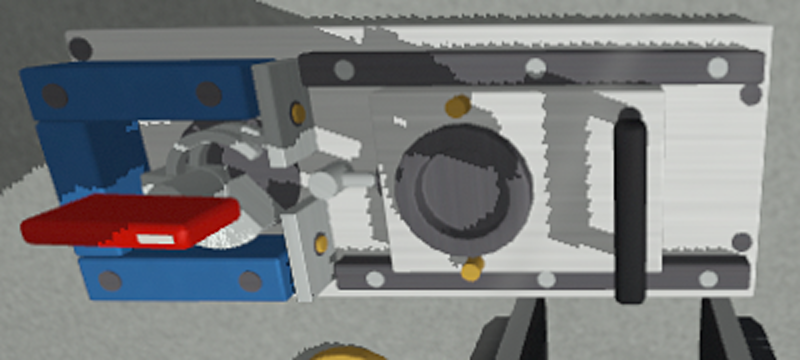

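```bash
python3 -m creep '[{"grip":40,"linear":[0,0,0],"rot":[-0.008,0.009,0.005]},{"grip":40,"linear":[7.6,1.6,20],"rot":[0,0,0]},{"grip":40,"linear":[0,0,30],"rot":[0,0,0]},{"grip":40,"linear":[0,0,25],"rot":[0,0,0]},{"grip":40,"linear":[0,0,10],"rot":[0,0,0]},{"grip":24,"linear":[0,0,0],"rot":[0,0,0]},{"grip":18,"linear":[0,0,0],"rot":[0,0,0]},{"grip":18,"linear":[0,0,0],"rot":[0,0,0]}]' 20
python3 -m creep '[{"grip":0,"linear":[0,0,0],"rot":[0,0,0]},{"grip":0,"linear":[0,0,0],"rot":[0,0,0]},{"grip":0,"linear":[0,0,0],"rot":[0,0,0]}]' 20
python3 -c "
from rig import sensors;s=sensors.sense();print(s['force'],s['wrist_torque'],s['eef_pos'],s['ee_rot'])"
```

```text
time_s: 9.18
eef_pos: [586.3, -156.5, 61.4]
ee_rot: [0.002, 0.984, 0.178, 0.003]
force: [0.1, 0.2, 0.8]
grip_width: 0.215
time_s: 9.43
eef_pos: [586.2, -156.5, 61.6]
ee_rot: [0.003, 0.984, 0.178, 0.003]
force: [-1.0, 0.6, 5.9]
grip_width: 0.134
[-1.04421144  0.60167439  5.93552444] [0.09158465 0.11692802 0.02938277] [ 586.23675713 -156.50383507   61.56412197] [0.002577   0.98401293 0.17805917 0.00261533]
```

```bash
python3 -m creep '[{"grip":0,"linear":[0,-2,0],"rot":[0,0,0]},{"grip":0,"linear":[0,-3,0],"rot":[0,0,0]},{"grip":0,"linear":[0,-4,0],"rot":[0,0,0]},{"grip":0,"linear":[0,-4,0],"rot":[0,0,0]}]' 20
python3 -c "
from rig import sensors;s=sensors.sense();print(s['force'],s['wrist_torque'],s['eef_pos'],s['ee_rot'])"
```

```text
time_s: 9.77
eef_pos: [582.0, -144.8, 61.6]
ee_rot: [0.003, 0.984, 0.178, 0.003]
force: [1.6, -2.1, 5.4]
grip_width: 0.135
[ 1.57287955 -2.1126397   5.41481979] [-0.35355174 -0.03757386  0.06168743] [ 581.95342115 -144.76040875   61.58127877] [0.00315699 0.9840267  0.17796724 0.00302408]
```

```bash
python3 -m creep '[{"grip":0,"linear":[0,-4,0],"rot":[0,0,0]},{"grip":0,"linear":[0,-4,0],"rot":[0,0,0]},{"grip":0,"linear":[0,-3,0],"rot":[0,0,0]},{"grip":0,"linear":[0,-3,0],"rot":[0,0,0]}]' 20
python3 -c "
from rig import sensors;s=sensors.sense();print(s['force'],s['wrist_torque'],s['eef_pos'],s['ee_rot'])"
python3 - <<'E'
from h import *
p,d=imaging.capture("top"); cv2.imwrite("pics/t2.png",cv2.resize(p[145:285,220:415,::-1],None,fx=4,fy=4,interpolation=cv2.INTER_CUBIC))
E
```

```text
time_s: 10.1
eef_pos: [577.1, -131.6, 61.6]
ee_rot: [0.003, 0.984, 0.178, 0.003]
force: [-0.3, -2.2, 5.8]
grip_width: 0.131
[-0.34190629 -2.1821331   5.82933574] [-0.30692308 -0.04220443  0.07228162] [ 577.07231843 -131.58975567   61.57263182] [0.00315297 0.98401138 0.17805152 0.00305219]
```

View pics/t2.png

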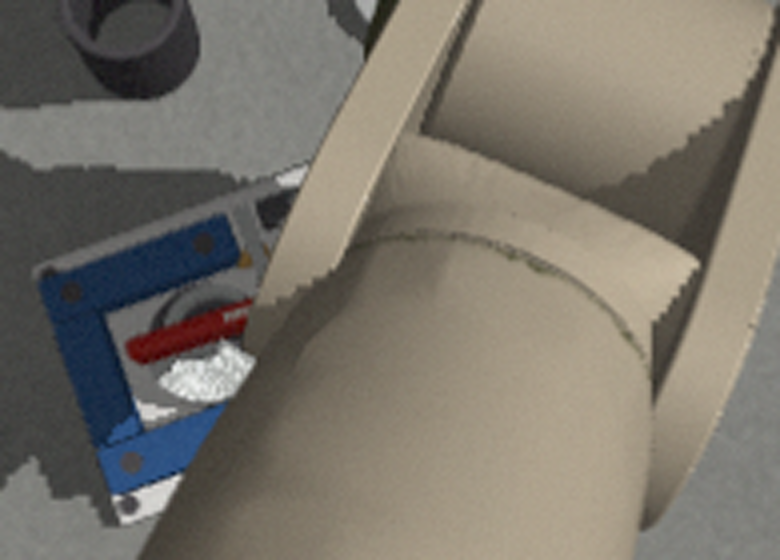

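Force is only about 2 N, and the head (about 48 mm in the fixture frame) is already inside the drum's radius with no resistance. Continuing in small steps.

```bash
F='from rig import sensors;s=sensors.sense();print(s["force"],s["wrist_torque"],s["eef_pos"])'
python3 -m creep '[{"grip":0,"linear":[0,-2,0],"rot":[0,0,0]},{"grip":0,"linear":[0,-2,0],"rot":[0,0,0]},{"grip":0,"linear":[0,-1,0],"rot":[0,0,0]}]' 20; python3 -c "$F"
python3 -m creep '[{"grip":0,"linear":[0,-1,0],"rot":[0,0,0]},{"grip":0,"linear":[0,-1,0],"rot":[0,0,0]}]' 20; python3 -c "$F"
```

```text
time_s: 10.4
eef_pos: [575.4, -126.9, 61.6]
ee_rot: [0.003, 0.984, 0.178, 0.003]
force: [-0.1, -3.4, 7.2]
grip_width: 0.134
[-0.13009417 -3.35207869  7.16560895] [-0.38805809 -0.03527082  0.06098273] [ 575.35361148 -126.92214614   61.5994495 ]
time_s: 10.57
eef_pos: [574.7, -125.2, 61.6]
ee_rot: [0.003, 0.984, 0.178, 0.003]
force: [0.9, -2.4, 6.6]
grip_width: 0.133
[ 0.94472789 -2.35354076  6.63724204] [-0.33799442 -0.00103312 -0.01304729] [ 574.67918948 -125.17748633   61.56961408]
```

```bash
F='from rig import sensors;s=sensors.sense();print(s["force"],s["wrist_torque"],s["eef_pos"])'
python3 -m creep '[{"grip":0,"linear":[0,-1,0],"rot":[0,0,0]}]' 20; python3 -c "$F"
python3 -m creep '[{"grip":0,"linear":[0,-1,0],"rot":[0,0,0]}]' 20; python3 -c "$F"
```

```text
time_s: 10.65
eef_pos: [574.4, -124.3, 61.6]
ee_rot: [0.003, 0.984, 0.178, 0.003]
force: [0.3, -3.2, 6.3]
grip_width: 0.133
[ 0.2504088  -3.21361627  6.29219568] [-0.39718959 -0.02895171  0.06301953] [ 574.35188795 -124.26133824   61.58662615]
time_s: 10.73
eef_pos: [574.1, -123.6, 61.6]
ee_rot: [0.004, 0.984, 0.178, 0.003]
force: [0.5, -5.3, 4.3]
grip_width: 0.135
[ 0.46812858 -5.3175937   4.25774837] [-0.87614761 -0.18591185  0.06596092] [ 574.12761525 -123.57847267   61.56484078]
```

```bash
F='from rig import sensors;s=sensors.sense();print(s["force"],s["wrist_torque"],s["eef_pos"])'
python3 -m creep '[{"grip":0,"linear":[0,-0.6,0],"rot":[0,0,0]},{"grip":0,"linear":[0,0,0],"rot":[0,0,0]}]' 20; python3 -c "$F"
python3 -m creep '[{"grip":0,"linear":[0,-0.6,0],"rot":[0,0,0]},{"grip":0,"linear":[0,0,0],"rot":[0,0,0]}]' 20; python3 -c "$F"
```

```text
time_s: 10.9
eef_pos: [574.0, -123.2, 61.5]
ee_rot: [0.004, 0.984, 0.178, 0.003]
force: [1.4, -4.5, 5.1]
grip_width: 0.133
[ 1.4418411  -4.53798871  5.0677437 ] [-0.65850261 -0.17290177  0.05653593] [ 573.96404937 -123.20169521   61.53284818]
time_s: 11.07
eef_pos: [573.8, -122.8, 61.6]
ee_rot: [0.004, 0.984, 0.178, 0.003]
force: [0.5, -5.4, 4.4]
grip_width: 0.137
[ 0.49109788 -5.37186141  4.36530442] [-0.8494517  -0.2278524   0.05308909] [ 573.82319351 -122.82173976   61.56046399]
```

```bash
F='from rig import sensors;s=sensors.sense();print(s["force"],s["wrist_torque"],s["eef_pos"])'
python3 -m creep '[{"grip":0,"linear":[0,-0.7,0],"rot":[0,0,0]},{"grip":0,"linear":[0,-0.7,0],"rot":[0,0,0]},{"grip":0,"linear":[0,0,0],"rot":[0,0,0]}]' 20; python3 -c "$F"
python3 -m creep '[{"grip":20,"linear":[0,0,0],"rot":[0,0,0]},{"grip":36,"linear":[0,0,0],"rot":[0,0,0]},{"grip":36,"linear":[0,0,0],"rot":[0,0,0]},{"grip":36,"linear":[0,0,-20],"rot":[0,0,0]},{"grip":36,"linear":[0,0,-40],"rot":[0,0,0]},{"grip":36,"linear":[0,0,-30],"rot":[0,0,0]},{"grip":36,"linear":[0,0,0],"rot":[0,0,0]}]' 20; python3 -c "$F"
python3 - <<'E'
from h import *
import pickle
cp=imaging.camera_params("wrist"); p,d=imaging.capture("wrist")
cv2.imwrite("pics/w5.png",p[:,:,::-1]); np.save("pics/w5.npy",d); pickle.dump(cp,open("pics/w5.pkl","wb"))
E
```

```text
time_s: 11.32
eef_pos: [573.7, -122.0, 61.6]
ee_rot: [0.004, 0.984, 0.178, 0.004]
force: [3.4, -7.9, 2.7]
grip_width: 0.136
[ 3.4182521  -7.88718903  2.74836251] [-1.2070044  -0.49228186  0.09747461] [ 573.70235459 -122.03857455   61.56683744]
time_s: 11.9
eef_pos: [573.9, -120.3, 155.9]
ee_rot: [0.004, 0.984, 0.178, 0.006]
force: [0.2, -0.0, 1.0]
grip_width: 0.419
[ 0.22157395 -0.03081788  0.95713527] [ 0.04435655  0.04591567 -0.00705822] [ 573.89502721 -120.33782348  155.92749074]
```

View pics/w5.png

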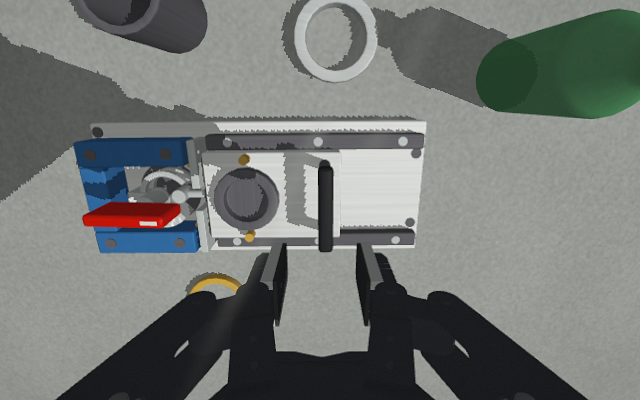

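```bash
python3 -m creep '[{"grip":36,"linear":[0,0,0],"rot":[0.007,-0.007,0]},{"grip":36,"linear":[-1.2,-36.6,0],"rot":[0,0,0]},{"grip":36,"linear":[-1.2,-36.6,0],"rot":[0,0,0]},{"grip":36,"linear":[-1.2,-36.6,0],"rot":[0,0,0]},{"grip":36,"linear":[-1.2,-36.6,0],"rot":[0,0,0]},{"grip":36,"linear":[0,0,0],"rot":[0,0,-0.12]},{"grip":36,"linear":[0,0,0],"rot":[0,0,-0.12]},{"grip":36,"linear":[0,0,0],"rot":[0,0,-0.12]},{"grip":36,"linear":[0,0,0],"rot":[0,0,-0.12]},{"grip":36,"linear":[0,0,0],"rot":[0,0,-0.12]},{"grip":36,"linear":[0,0,0],"rot":[0,0,-0.12]},{"grip":36,"linear":[0,0,0],"rot":[0,0,-0.12]}]'
python3 -m creep '[{"grip":36,"linear":[0,0,5],"rot":[0,0,-0.12]},{"grip":36,"linear":[0,0,10],"rot":[0,0,-0.12]},{"grip":36,"linear":[0,0,10],"rot":[0,0,-0.12]},{"grip":36,"linear":[0,0,10],"rot":[0,0,-0.12]},{"grip":36,"linear":[0,0,10],"rot":[0,0,-0.12]},{"grip":36,"linear":[0,0,0],"rot":[0,0,-0.1]},{"grip":36,"linear":[0,0,0],"rot":[0,0,0]},{"grip":36,"linear":[0,0,0],"rot":[0,0,0]}]'
python3 - <<'E'
from h import *
from rig import sensors
import pickle
s=sensors.sense();print(s["eef_pos"],s["ee_rot"]);q=s["ee_rot"]
print(2*np.arctan2(q[2],q[1])-np.pi/2)
cp=imaging.camera_params("wrist"); p,d=imaging.capture("wrist")
cv2.imwrite("pics/w6.png",p[:,:,::-1]); np.save("pics/w6.npy",d); pickle.dump(cp,open("pics/w6.pkl","wb"))
cv2.imwrite("pics/w6c.png",cv2.resize(p[110:310,220:420,::-1],None,fx=3,fy=3,interpolation=cv2.INTER_CUBIC))
E
```

```text
time_s: 12.95
eef_pos: [515.0, 16.0, 148.4]
ee_rot: [-0.004, 0.824, 0.566, -0.003]
force: [-0.1, -0.3, -0.4]
grip_width: 0.422
time_s: 13.62
eef_pos: [515.0, 15.9, 104.1]
ee_rot: [-0.004, 0.584, 0.812, -0.002]
force: [-0.1, -0.7, -0.0]
grip_width: 0.415
[515.04392366  15.91830181 104.10636565] [-0.003828    0.58381575  0.81187552 -0.00162948]
0.32394257785167
```

View pics/w6c.png

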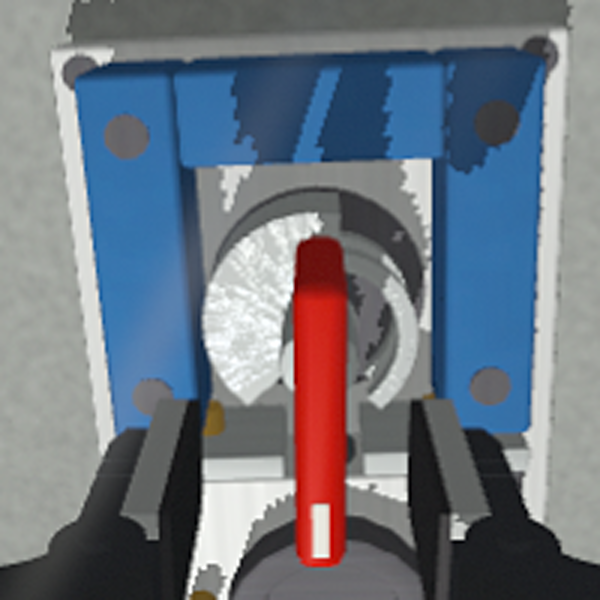

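```bash
F='from rig import sensors;s=sensors.sense();print(s["force"],s["wrist_torque"],s["eef_pos"],s["ee_rot"])'
python3 -m creep '[{"grip":36,"linear":[-1.7,2.8,0],"rot":[-0.007,-0.004,-0.007]},{"grip":36,"linear":[0,0,0],"rot":[0,0,0]},{"grip":36,"linear":[0,0,0],"rot":[0,0,0]}]'; python3 -c "$F"
```

```text
time_s: 13.92
eef_pos: [518.9, 15.0, 105.2]
ee_rot: [0.001, 0.58, 0.815, 0.001]
force: [0.7, -0.3, -0.1]
grip_width: 0.429
[ 0.74120785 -0.29385073 -0.13992752] [ 0.03624172 -0.00417094 -0.00618454] [518.90188239  15.03392431 105.17031882] [1.07490836e-03 5.80110868e-01 8.14536600e-01 5.93616236e-04]
```

```bash
F='from rig import sensors;s=sensors.sense();print(s["force"],s["wrist_torque"],s["eef_pos"],s["ee_rot"])'
python3 -m creep '[{"grip":36,"linear":[0,-0.6,20],"rot":[0,0,0]},{"grip":36,"linear":[0,0,19],"rot":[0,0,0]},{"grip":22,"linear":[0,0,0],"rot":[0,0,0]},{"grip":15,"linear":[0,0,0],"rot":[0,0,0]},{"grip":15,"linear":[0,0,0],"rot":[0,0,0]},{"grip":15,"linear":[0,0,0],"rot":[0,0,0]}]' 40; python3 -c "$F"
python3 -m creep '[{"grip":0,"linear":[0,0,0],"rot":[0,0,0]},{"grip":0,"linear":[0,0,0],"rot":[0,0,0]},{"grip":0,"linear":[0,0,0],"rot":[0,0,0]},{"grip":0,"linear":[0,0,0],"rot":[0,0,0]}]' 90; python3 -c "$F"
```

```text
time_s: 14.42
eef_pos: [519.0, 14.7, 67.3]
ee_rot: [0.002, 0.58, 0.815, 0.001]
force: [0.9, -0.6, -0.2]
grip_width: 0.173
[ 0.88253824 -0.64616398 -0.16417638] [ 0.0516653  -0.00016641  0.06811228] [518.95839372  14.7483931   67.2718196 ] [0.00186079 0.57978809 0.81476463 0.0009472 ]
time_s: 14.75
eef_pos: [518.6, 14.7, 67.4]
ee_rot: [0.002, 0.58, 0.815, 0.001]
force: [-3.9, -1.4, 6.5]
grip_width: 0.101
[-3.85253768 -1.44171244  6.54355324] [-0.20082322  0.57558362 -0.04772271] [518.56424036  14.6574254   67.39329894] [1.52892837e-03 5.79781417e-01 8.14770394e-01 6.13609790e-04]
```

```bash
cat > f.py <<'E'
from rig import sensors;import numpy as np
s=sensors.sense();q=s["ee_rot"]
print("F",np.round(s["force"],1),"T",np.round(s["wrist_torque"],3),"p",np.round(s["eef_pos"],1),"joint~",round(1.933-(2*np.arctan2(q[2],q[1])),3),"tau6",round(s["tau"][5],3))
E
python3 -m creep '[{"grip":0,"linear":[0,-0.5,-0.5],"rot":[0,0,0]},{"grip":0,"linear":[0,0,0],"rot":[0,0,0.06]},{"grip":0,"linear":[0,0,0],"rot":[0,0,0.06]},{"grip":0,"linear":[0,0,0],"rot":[0,0,0.06]},{"grip":0,"linear":[0,0,0],"rot":[0,0,0.06]}]' >/dev/null; python3 f.py
python3 -m creep '[{"grip":0,"linear":[0,0,0],"rot":[0,0,0.06]},{"grip":0,"linear":[0,0,0],"rot":[0,0,0.06]}]' >/dev/null; python3 f.py
```

```text
F [ 3.7 -0.3  0.6] T [ 0.147 -0.42   0.269] p [518.8  14.7  67.4] joint~ 0.271 tau6 -0.678
F [ 5.4  1.5 -1.4] T [ 0.111 -0.573  0.306] p [519.   14.7  67.4] joint~ 0.391 tau6 -0.676
```

```bash
python3 -m creep '[{"grip":0,"linear":[0.1,0.4,0],"rot":[0,0,0.06]},{"grip":0,"linear":[0,0,0],"rot":[0,0,0.06]},{"grip":0,"linear":[0,0,0],"rot":[0,0,0.06]}]' >/dev/null; python3 f.py
python3 -m creep '[{"grip":0,"linear":[0,0,0],"rot":[0,0,0.06]},{"grip":0,"linear":[0,0,0],"rot":[0,0,0.06]}]' >/dev/null; python3 f.py
python3 -m creep '[{"grip":0,"linear":[0,0,0],"rot":[0,0,0.06]},{"grip":0,"linear":[0,0,0],"rot":[0,0,0.06]}]' >/dev/null; python3 f.py
```

```text
F [4.  0.9 0.2] T [-0.053 -0.373  0.301] p [519.2  14.7  67.4] joint~ 0.571 tau6 -0.677
F [ 5.2  1.6 -1.1] T [-0.101 -0.449  0.303] p [519.4  14.6  67.4] joint~ 0.691 tau6 -0.677
F [ 6.  -0.7 -2.1] T [-0.165 -0.602  0.291] p [519.5  14.6  67.4] joint~ 0.811 tau6 -0.668
```

```bash
python3 -m creep '[{"grip":0,"linear":[-0.1,0.5,-0.2],"rot":[0,0,0.06]},{"grip":0,"linear":[0,0,0],"rot":[0,0,0.06]}]' >/dev/null; python3 f.py
python3 -m creep '[{"grip":0,"linear":[0,0,0],"rot":[0,0,0.04]},{"grip":0,"linear":[0,0,0],"rot":[0,0,0.04]}]' >/dev/null; python3 f.py
python3 -m creep '[{"grip":0,"linear":[0,0,0],"rot":[0,0,0.04]}]' >/dev/null; python3 f.py
python3 -m creep '[{"grip":0,"linear":[0,0,0],"rot":[0,0,0.04]}]' >/dev/null; python3 f.py
```

```text
F [ 4.9  1.6 -2.6] T [ 0.042 -0.602  0.279] p [519.7  14.5  67.5] joint~ 0.931 tau6 -0.661
F [ 6.5  0.9 -2.7] T [-0.026 -0.555  0.257] p [519.8  14.4  67.5] joint~ 1.01 tau6 -0.297
F [ 6.4  0.2 -3.6] T [-0.029 -0.607  0.339] p [519.8  14.4  67.5] joint~ 1.049 tau6 -0.316
F [ 6.7  0.5 -4. ] T [-0.026 -0.621  0.309] p [519.8  14.3  67.4] joint~ 1.089 tau6 -0.319
```

```bash
python3 -m creep '[{"grip":0,"linear":[0.5,0.3,0],"rot":[0,0,0.04]}]' >/dev/null; python3 f.py
for i in 1; do python3 -m creep '[{"grip":0,"linear":[0,0,0],"rot":[0,0,0.04]}]' >/dev/null; python3 f.py; done
python3 -m creep '[{"grip":0,"linear":[0,0,0],"rot":[0,0,0.03]}]' >/dev/null; python3 f.py
python3 -m creep '[{"grip":0,"linear":[0,0,0],"rot":[0,0,0.03]}]' >/dev/null; python3 f.py
```

```text
F [ 0.9 -2.4  0.4] T [-0.596  0.196  0.287] p [519.9  14.3  67.5] joint~ 1.129 tau6 -0.332
F [ 3.1 -2.2 -2.3] T [-0.396 -0.206  0.378] p [519.9  14.3  67.5] joint~ 1.169 tau6 -0.305
F [ 2.7 -1.7 -1.8] T [-0.335 -0.23   0.319] p [519.9  14.3  67.5] joint~ 1.199 tau6 -0.021
F [ 3.9 -2.8 -1.7] T [-0.428 -0.208  0.346] p [520.   14.2  67.5] joint~ 1.229 tau6 -0.133
```

```bash
python3 -m creep '[{"grip":0,"linear":[0,0,0],"rot":[0,0,0.03]}]' >/dev/null; python3 f.py
python3 -m creep '[{"grip":0,"linear":[0,0,0],"rot":[0,0,0.03]}]' >/dev/null; python3 f.py
```

```text
F [ 3.3 -2.9 -1.9] T [-0.452 -0.257  0.336] p [520.   14.2  67.5] joint~ 1.259 tau6 -0.146
F [ 3.3 -2.1 -2.2] T [-0.434 -0.281  0.344] p [520.1  14.2  67.5] joint~ 1.289 tau6 -0.149
```

```bash
python3 -m creep '[{"grip":0,"linear":[0,0,0],"rot":[0,0,0.03]}]' >/dev/null; python3 f.py
python3 -m creep '[{"grip":0,"linear":[0,0,0],"rot":[0,0,0.03]}]' >/dev/null; python3 f.py
python3 -m creep '[{"grip":0,"linear":[0,0,0],"rot":[0,0,0.03]}]' >/dev/null; python3 f.py
```

```text
F [ 3.3 -2.7 -3. ] T [-0.458 -0.272  0.349] p [520.1  14.1  67.5] joint~ 1.319 tau6 -0.141
F [ 3.7 -2.5 -2.2] T [-0.505 -0.256  0.359] p [520.1  14.1  67.4] joint~ 1.349 tau6 -0.1
F [ 4.5 -3.  -2.2] T [-0.53  -0.257  0.351] p [520.1  14.   67.4] joint~ 1.379 tau6 -0.083
```

```bash
python3 -m creep '[{"grip":0,"linear":[0,0,0],"rot":[0,0,0.03]}]' >/dev/null; python3 f.py
python3 -m creep '[{"grip":0,"linear":[0,0,0],"rot":[0,0,0.03]}]' >/dev/null; python3 f.py
```

```text
F [ 5.5 -3.1 -3.1] T [-0.555 -0.296  0.456] p [520.2  14.   67.5] joint~ 1.409 tau6 -0.047
F [ 4.  -3.5 -3.1] T [-0.575 -0.382  0.529] p [520.2  14.   67.4] joint~ 1.439 tau6 0.006
```

Torque is climbing above its baseline of about 0.35 N m, so this is the tight point. One small step more.

```bash
python3 -m creep '[{"grip":0,"linear":[0,0,0],"rot":[0,0,0.012]}]' >/dev/null; python3 f.py
python3 -m creep '[{"grip":0,"linear":[0,0,0],"rot":[0,0,0]}]' >/dev/null; python3 f.py
```

```text
F [ 4.  -3.3 -2.8] T [-0.621 -0.405  0.487] p [520.2  13.9  67.5] joint~ 1.451 tau6 0.542
F [ 4.8 -4.2 -1.7] T [-0.622 -0.319  0.3  ] p [520.2  13.9  67.5] joint~ 1.45 tau6 0.536
```

```bash
python3 -m creep '[{"grip":0,"linear":[0,0,0],"rot":[0,0,0.02]}]' >/dev/null; python3 f.py
```

```text
F [ 5.1 -3.5 -3.4] T [-0.642 -0.329  0.521] p [520.2  13.9  67.5] joint~ 1.469 tau6 -0.0
```

```bash
python3 -m creep '[{"grip":0,"linear":[0,0,0],"rot":[0,0,0.02]}]' >/dev/null; python3 f.py
```

```text
F [ 5.2 -5.3 -2.9] T [-0.688 -0.372  0.625] p [520.3  13.9  67.5] joint~ 1.49 tau6 0.24
```

That is 0.27 N m above the drawing torque, which counts as snug. Stopping here, releasing and lifting.

```bash
python3 -m creep '[{"grip":0,"linear":[0,0,0],"rot":[0,0,0]},{"grip":0,"linear":[0,0,0],"rot":[0,0,0]},{"grip":0,"linear":[0,0,0],"rot":[0,0,0]}]' >/dev/null; python3 f.py
python3 -m creep '[{"grip":20,"linear":[0,0,0],"rot":[0,0,0]},{"grip":36,"linear":[0,0,0],"rot":[0,0,0]},{"grip":36,"linear":[0,0,0],"rot":[0,0,0]},{"grip":36,"linear":[0,0,0],"rot":[0,0,0]},{"grip":36,"linear":[0,0,-20],"rot":[0,0,0]},{"grip":36,"linear":[0,0,-30],"rot":[0,0,0]},{"grip":36,"linear":[0,0,-40],"rot":[0,0,0]},{"grip":36,"linear":[0,0,0],"rot":[0,0,0]},{"grip":36,"linear":[0,0,0],"rot":[0,0,0]}]'; python3 f.py
python3 - <<'E'
from h import *
import pickle
cp=imaging.camera_params("wrist"); p,d=imaging.capture("wrist")
cv2.imwrite("pics/w7.png",p[:,:,::-1]); np.save("pics/w7.npy",d); pickle.dump(cp,open("pics/w7.pkl","wb"))
p,d=imaging.capture("scene"); cv2.imwrite("pics/s7.png",p[:,:,::-1])
E
```

```text
F [ 4.1 -4.2 -3.3] T [-0.648 -0.336  0.4  ] p [520.2  13.9  67.5] joint~ 1.489 tau6 0.355
time_s: 18.67
eef_pos: [519.9, 14.6, 158.8]
ee_rot: [0.001, 0.976, 0.22, 0.003]
force: [-1.0, -0.0, -0.8]
grip_width: 0.422
F [-1.  -0.  -0.8] T [-0.033  0.012  0.029] p [519.9  14.6 158.8] joint~ 1.49 tau6 -0.0
```

View pics/w7.png

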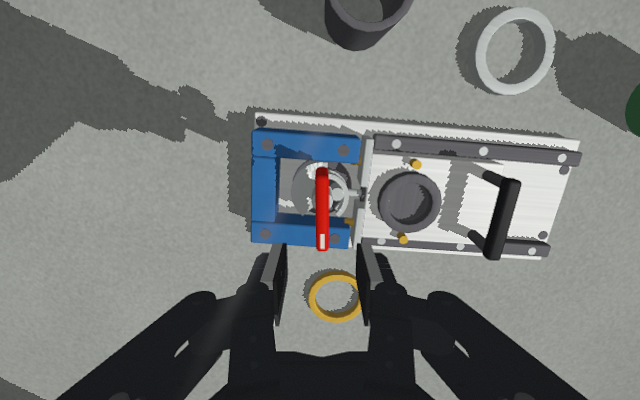

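View pics/s7.png

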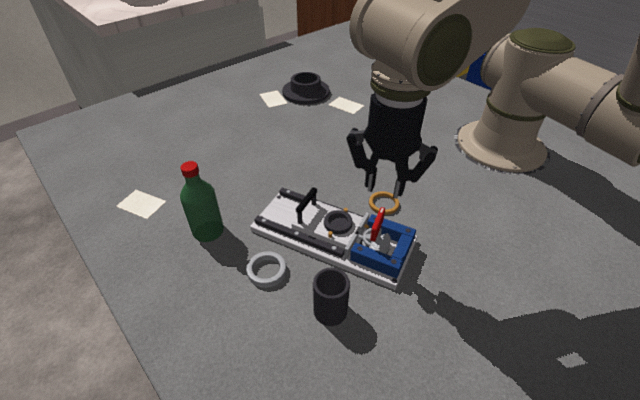

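Run:
```python
import cv2
im=cv2.imread("pics/w7.png")
cv2.imwrite("pics/w7c.png",cv2.resize(im[115:265,270:420],None,fx=4,fy=4,interpolation=cv2.INTER_CUBIC))
```

```text
(no output)
```

View pics/w7c.png

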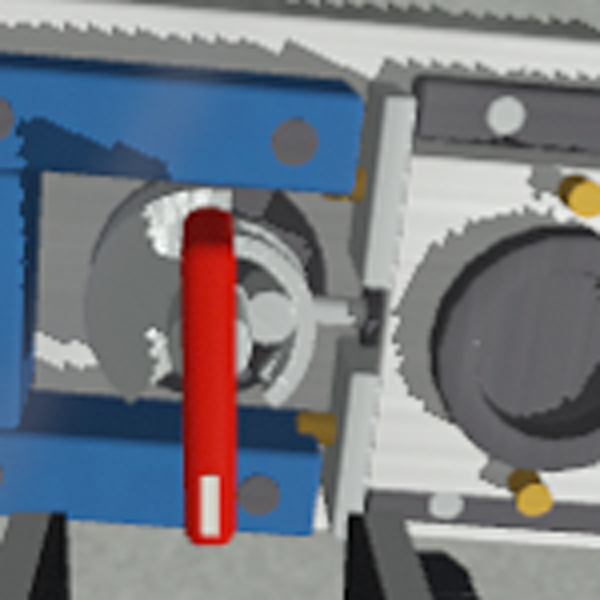

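Plate front looks flush with the stop. I'll take one view from behind the stop to check for a gap.

```bash
python3 -m creep '[{"grip":36,"linear":[0,35,0],"rot":[0,0,0]},{"grip":36,"linear":[0,35,0],"rot":[0,0,0]},{"grip":36,"linear":[0,35,0],"rot":[0,0,0]},{"grip":36,"linear":[0,30,0],"rot":[0,0,0]},{"grip":36,"linear":[0,0,0],"rot":[0,0,0]},{"grip":36,"linear":[0,0,0],"rot":[0,0,0]}]'
python3 - <<'E'
from h import *
import pickle
cp=imaging.camera_params("wrist"); p,d=imaging.capture("wrist")
cv2.imwrite("pics/w8.png",p[:,:,::-1]); np.save("pics/w8.npy",d); pickle.dump(cp,open("pics/w8.pkl","wb"))
cv2.imwrite("pics/w8c.png",cv2.resize(p[100:300,50:350,::-1],None,fx=2.6,fy=2.6,interpolation=cv2.INTER_CUBIC))
E
```

```text
time_s: 19.27
eef_pos: [576.4, -108.2, 155.1]
ee_rot: [-0.001, 0.976, 0.219, -0.0]
force: [-0.1, 1.1, 0.5]
grip_width: 0.419
```

View pics/w8c.png

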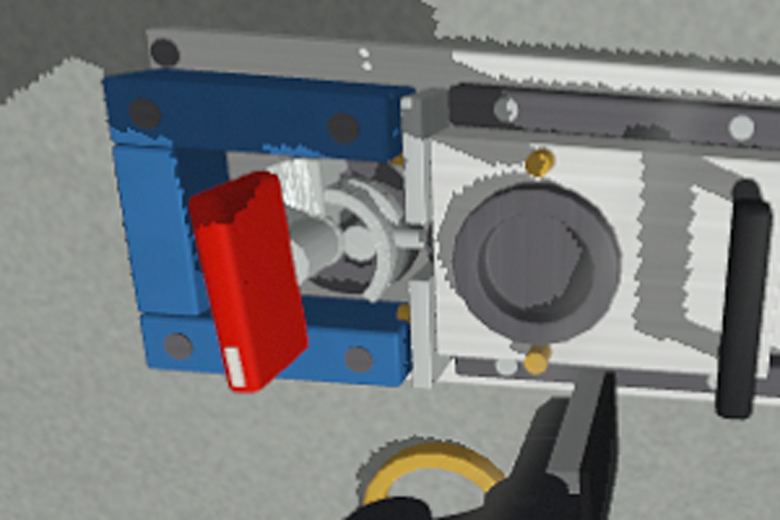

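The plate sits flush against the stop on both halves with the stud's head captured in the cam, and the gripper is clear. Handing in.

```bash
python3 f.py; python3 -c "
from rig import ctrl;print(ctrl.finish_job())"
```

```text
F [-0.4  1.  -0.7] T [0.026 0.043 0.036] p [ 576.2 -107.1  155.5] joint~ 1.491 tau6 -0.032
the job is handed in; nothing more can be done
None
```

The plate is locked into the fixture and the job was handed in at about 19 s of the 72 s allowed; the hand-in gives no verdict.

- **Opening the cam:** I turned the wing anticlockwise from about 1.06 to 0.03 rad.
- **Sliding the plate:** I moved it about 36 mm by the bar. The push force rose at 35 mm, where I expected the plungers, and reached about 8 N before I let go.
- **Tightening:** I turned the wing clockwise to about 1.49 rad. The drawing torque was about 0.35 N m, and the last step read 0.625, or 0.27 above it. I stopped there as snug.

**Last checks:** the wrist views show the stud's head caught in the cam and no visible gap between the plate and either half of the stop. The gripper is clear and reads about 1 N. The bystanders look undisturbed, judged by eye only.

- **One mistake:** after opening the cam I typed the wrong sign and went 30 mm down instead of up. It made light contact with the fixture, 19 N read right afterwards, and I backed out at once. The wing had not visibly moved.
- **Not measured directly:** I could not read the plate-to-stop force or the squareness, so both are inferred from the torque and the pictures. In the tight range the torque also fell when the wing was held still (to 0.30, and to 0.40 before I let go), so the snug reading is a moving one.

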